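# Slide a culture dish past the spring stop of a dish viewer

## Task

Press the long orange spring bar of the dish loader down with a fingertip and, while holding it down, push the carriage by its blue ear past the bar's red tooth and all the way up to the white viewer head; then let the bar spring back up, so that the tooth stands behind the ear and locks the carriage in. Only press and push: lift neither the carriage nor the small dish that rides on it, and leave the other dishes, the marker, the bottle and the tube where they are.

Things in the scene. Friction and masses are not known exactly. Their poses are not given: they have to be found in the camera images.
- loader: Fixed dish loader, a grey bed 170 x 310 mm, 20 thick. Origin on the table in the middle of the track; z up, y along the track the way the carriage must go, x from the track towards the orange bar; yaw within 20 deg of the world's. Called the loader frame below, in mm. Two aluminium rails with inward lips (|x| 36 to 45, tops at z 35) keep the carriage down and straight.
- stop_bar (a joint): How far the orange spring bar is pressed down, m: 0 up, 0.012 fully down on its stop. It moves only straight down, takes about 2.5 N to start and 6.5 N fully down, and rises by itself. The red tooth sinks with it; ear and tooth clear each other from 0.007 on. Let go under the ear, the tooth just rests against the ear from below.
- lane (a point): Point on top of the orange bar, moving with it: loader x 64, y -55, z 36 (24 fully down). The bar is a flat strip 50 mm wide (x 47.5 to 97.5) and 240 long (y -175 to 65), x, y in the loader frame. The lane for the fingertip, x 47 to 81, is free above the bar except for the blue ear that is to be pushed; the tooth stands beside it.
- tooth_top (a point): Middle of the top of the red tooth, which stands 11 mm above the bar near its outer edge: loader x 82 to 96, y 19 to 31, top at z 47 with the bar up. With the bar up it blocks the blue ear.
- ear (a point): Centre of the blue ear's part in the finger lane (loader x 64, z 52). The ear is an upright blue bar sticking out from the carriage's side across lane and tooth line: x 33 to 98, z 40 to 64, 14 mm thick along y (push face 7 mm behind this point, on the -y side). It passes 4 mm above the bar when that is up. Starts at loader y -95 to -40; stands at y 50 when the carriage touches the head.
- track_end (a point): Middle of the foot of the white viewer head's face that closes the track: loader x 0, y 110, z 20. The head is 110 mm wide, 65 long, 58 high; the carriage stops against this face.
- carriage: Loose aluminium carriage, 76 mm wide, 120 mm long, 18 mm thick, 0.2 to 0.4 kg, held under the lips of the rails and sliding easily along loader y. Origin: middle of its underside, 20 mm above the table; its axes are parallel to the loader's. The blue ear is fixed at the middle of its length.
- sample_dish: Small closed culture dish, 58 mm across, 14 mm high, 30 g, loose on the carriage between four low pins. Origin: middle of its underside, on the carriage's top, 38 mm above the table.
- dish_a: Bystander: closed culture dish 90 mm across, 16 mm high, beside the loader on the robot's side. Origin: middle of its underside.
- dish_b: Bystander: closed culture dish like dish_a.
- dish_c: Bystander: closed culture dish like dish_a, left of the loader.
- marker: Bystander: black marker pen 130 mm long, 18 mm thick, lying on the table beyond the orange bar. Origin: its middle, on the table.
- drop_bottle: Bystander: small glass bottle with white cap, 40 mm across, 75 mm high, beyond the orange bar. Origin: middle of its underside.
- tube: Bystander: tube with orange cap, 34 mm across the cap, 114 mm high, standing in a fixed clear rack to the right of the loader. Origin: its lower end, 6 mm above the table.
Things that resemble listed ones, but are neither listed nor needed, are in the scene too. Leave any black or purple look-alike of the carriage alone.

How it is judged:
On the way:
1. a finger holds the orange bar down while the blue ear passes over the red tooth (value of joint stop_bar above 0.006 m and contact force between the fingers and stop_bar above 0.5 N and y of ear in the frame of loader between 0.014 and 0.036 m), for 0.05 s.
At the end, for the whole second after the job is handed in: The ear is past the tooth, between 41.5 and 54 mm along the loader's y (against the viewer head it is at 50); the bar is up again (pressed less than 3 mm); the carriage is at rest and flat and the small dish still sits on it between its pins (within 6 mm of its middle) (y of ear in the frame of loader between 0.0415 and 0.054 m and value of joint stop_bar below 0.003 m and linear speed of each of carriage, sample_dish below 0.01 m/s and angle between carriage's own z axis and vertical below 0.1 rad and horizontal distance between sample_dish and carriage below 0.006 m and z of sample_dish in the frame of carriage below 0.022 m); the robot touches nothing.
It fails at once if the carriage is lifted or tipped (z of carriage in the frame of loader above 0.03 m or angle between carriage's own z axis and vertical above 0.2 rad).
It fails at once if the small dish is lifted or pushed off the carriage (z of sample_dish in the frame of carriage above 0.026 m or horizontal distance between sample_dish and carriage above 0.012 m).
It fails at once if another dish, the marker, the bottle or the tube is moved by more than 30 mm (distance of any of dish_a, dish_b, dish_c, marker, drop_bottle, tube from where it was at the start of the episode above 0.03 m).
It also fails if it takes over 38 s, if anything falls off the work surface, if the arm or the gripper's body presses on something with over 40 N, if the wrist force passes 120 N, or if a joint passes its speed limit or range.

## Robot

A 6-joint arm with a two-finger parallel gripper is mounted at the origin on the work surface. World frame = base frame: x ahead of the robot, y to its left, z up, the work surface at z = 0. Lengths are in m, angles in rad, forces in N, time in s.
With the tool pointing down it reaches from about 0.35 to 0.975 m from the base axis. Payload 4.9 kg.
Tool frame: the origin (TCP) lies on the mounting face of the last link; the fingertips stand 173 mm ahead of it and the grasp point (between the pads) lies ctrl.pinch_z ahead of it (ctrl.pinch_z is the distance from the TCP to the grasp point, in m); z points along the fingers, y is the line along which they close (so a half turn about z gives the same grasp; the last joint's range is limited). The gripper opens to 85 mm and grips with 20 to 120 N. Pads are 22 mm wide; open, the fingers measure 114 mm over their backs; the gripper's body (76 mm by 85 mm) begins 54 mm behind the grasp point. The pads swing forward as they close: fully open they stand 13 mm farther back than shut.
Start: joints at [1.055, 0.053, 1.613, -0, 1.476, -0.119], TCP at [0.242, 0.576, 0.405] pointing down, gripper open.
Joint ranges: [-3.01, 3.01], [-1.01, 2.22], [0.06, 2.58], [-1.02, 4.17], [0.09, 2.62], [-3.14, 3.14]. Speed limits (rad/s): [2.57, 2.57, 3.14, 3.14, 3.14, 3.14].

## Interface

Orientations are given as a rotation vector (axis times angle).
In Python, from station import telemetry, eyes, ctrl gives the robot as it stands.
- The arm moves only by the tool apply_moves, never from a script. Its argument "plan" is a list of rows, each a list of 5 numbers: the finger opening in m, from 0 to 0.0854, then the shift along the tool's x, y, z in m, then the turn about the tool's z in rad. In form: [[jaw, x, y, z, roll], ...]. A call has 1 to 12 rows; each row is the pose to reach, as a shift and turn from the pose commanded when the call began, along the tool's axes at that moment; what a row does not reach only later rows make up. A row lasts 1/12 s, in which the tool goes at most 41.7 mm and 7.16 degrees, less where a joint would pass 70% of its speed; a pose out of reach is approached as far as the arm can. A call with a gripper value outside its range is refused whole. The fingers move at their own pace and stop on an object; "newtons" is the grip in N (left out, the last holds). Time passes only in rows, so rows that repeat a pose let the fingers close. It gives the time, the measured TCP pose, the force, the opening and the grip force at its end, in the units of the state.
- telemetry.get_obs(): the state, without advancing time (a new reading comes with each control period).
- eyes.get_image(name): name is "scene" or "top"; returns a dict with "img" (400x640x3 uint8, blue, green, red), "range_z" (400x640 float32, m along the optical axis (not along the pixel's ray), 0 where there is no reading), "K" (3x3 intrinsics, pixels), "dist_coeffs" ([k1, k2, p1, p2, k3] as OpenCV has them; the pictures are not rectified), "pose" (4x4, takes a point from camera to world coordinates). Camera axes: x right, y down, z forward; pixel columns grow to the right and rows downward; lengths in m; the calibration is good to about 2 mm. A picture is of the moment at which its call begins.
- ctrl.finish_job(): hands the job in; it is judged then, once.
Trained networks look in a picture, given as the dict that the camera call returned (one of the last four; its "shot" number tells which), for a name from the list of things; names that differ only in an ending like _2 or _b are one class to them, and where a whole thing is asked for, a point or a joint stands for the part that bears it (a point fixed in the world has none). Each returns a list of dicts, best first, with "confidence" (0 to 1); they miss things now and then, are a little off and sometimes report something else, mostly with a low value. They report only what shows in the picture. A call takes as long as a camera call. They do not tell look-alikes from the thing itself.
- eyes.search_frame(thing, picture): "box" ([left, top, right, bottom] in pixels, round what is visible of it).
- eyes.outline_of(thing, picture): "region" (400x640 bool, what is visible of it) and "box" ([left, top, right, bottom] in pixels, round what is visible of it).
- eyes.tip_of(thing, picture): "point" ([column, row] in pixels: a listed point, or the origin of a listed thing).
The state is a dict: "t": time; "q": joint angles; "dq": joint speeds; "effort": joint torques, N m; "tool_pos": TCP position; "tool_rot": TCP orientation; "contact_force": force on the tool from outside, world axes, zero at the start; "wrist_torque": the same for the moment, N m; "opening": finger opening in m; "grip_force": force on a finger pad.
Only numpy, scipy, OpenCV 4.12 (cv2) and the standard library are available. Lean on these libraries where they do the work, as an engineer would, in place of code of your own. Each camera call takes 0.05 s, during which the arm holds its last target. There are 200 camera calls.

## Working session

There is one attempt and no reset: what is moved stays moved. The work goes in short steps, Python scripts to look and compute and a tool call to move; the robot and the scene stay as the last step left them, time stands still between calls to the robot, and variables do not carry over. Pictures are saved under pics/ and viewed, at most 10 in all, crops included, and the job is handed in when it is done.

Besides the shell and the picture viewer there is one more tool, called after "Emit:" as name(argument=value, ...), one argument or row to a line, values as JSON. apply_moves: Moves the arm, as the interface text tells. Its arguments: {"type":"object","properties":{"plan":{"type":"array","items":{"type":"array","items":{"type":"number"}}},"newtons":{"type":"number"}},"required":["plan"]}

```bash
mkdir -p pics
cat > h.py <<'E'
import numpy as np,cv2
from station import telemetry,eyes,ctrl
def w(p,px,z=None,win=2):
    """pixel -> world; with depth, or on the plane z"""
    u=cv2.undistortPoints(np.array([[px]],float),p["K"],np.array(p["dist_coeffs"]))[0,0]
    T=np.array(p["pose"]);d=T[:3,:3]@np.array([u[0],u[1],1]);o=T[:3,3]
    if z is None:
        c,r=map(int,np.round(px));a=p["range_z"][max(r-win,0):r+win+1,max(c-win,0):c+win+1];a=a[a>0];s=np.median(a)
    else: s=(z-o[2])/d[2]
    return o+s*d
E
python3 - <<'E'
from h import *
for n in("scene","top"):
    p=eyes.get_image(n);cv2.imwrite(f"pics/{n}0.png",p["img"])
    for t in("lane","tooth_top","ear","track_end","carriage","sample_dish","loader"):
        for r in eyes.tip_of(t,p)[:3]:
            print(n,t,np.round(r["point"]),round(r["confidence"],2),np.round(w(p,r["point"]),3))
print(telemetry.get_obs(),ctrl.pinch_z)
E
```

```text
scene lane [352. 234.] 0.64 [0.683 0.013 0.062]
scene tooth_top [382. 217.] 0.58 [0.633 0.133 0.037]
scene ear [246. 169.] 0.97 [ 0.285 -0.152  0.043]
scene ear [349. 232.] 0.84 [0.674 0.009 0.064]
scene ear [378. 155.] 0.64 [0.326 0.301 0.009]
scene track_end [380. 200.] 0.74 [0.554 0.173 0.024]
scene carriage [162. 196.] 0.86 [ 0.292 -0.412  0.02 ]
scene carriage [329. 227.] 0.78 [ 0.625 -0.025  0.05 ]
scene carriage [255. 191.] 0.73 [ 0.368 -0.152  0.018]
scene sample_dish [382. 221.] 0.54 [0.656 0.115 0.048]
scene sample_dish [329. 218.] 0.52 [ 0.597 -0.01   0.054]
scene loader [351. 222.] 0.6 [0.618 0.045 0.039]
top lane [320. 159.] 0.87 [0.652 0.031 0.035]
top lane [264. 148.] 0.41 [0.684 0.198 0.037]
top tooth_top [288. 153.] 0.91 [0.677 0.131 0.001]
top tooth_top [326. 155.] 0.72 [0.658 0.014 0.063]
top ear [397. 145.] 0.88 [ 0.693 -0.195  0.042]
top ear [325. 154.] 0.71 [0.659 0.016 0.063]
top ear [381. 290.] 0.67 [ 0.272 -0.146  0.042]
top carriage [467. 288.] 0.92 [ 0.275 -0.401  0.017]
top carriage [333. 177.] 0.69 [ 0.596 -0.007  0.052]
top carriage [415. 157.] 0.67 [ 0.663 -0.254  0.017]
top sample_dish [336. 176.] 0.87 [ 0.597 -0.016  0.052]
top loader [308. 185.] 0.59 [0.575 0.067 0.02 ]
top loader [353. 218.] 0.26 [ 0.479 -0.067  0.015]
{'t': 0.8, 'q': array([ 1.05501028e+00,  5.26689380e-02,  1.61289242e+00,  6.43919501e-06,
        1.47597633e+00, -1.19003031e-01]), 'dq': array([-0.00050923,  0.00077179,  0.00151862,  0.00112152,  0.00058284,
       -0.00118664]), 'effort': array([-9.94614966e-04, -3.93627656e+01, -3.70451152e+01, -2.38979410e-04,
        4.28620297e-04,  2.54160733e-05]), 'tool_pos': array([0.24152503, 0.57642692, 0.40472738]), 'tool_rot': array([6.19183571e-01, 3.07995886e+00, 8.51702172e-05]), 'contact_force': array([ 0.17245841, -0.34138964, -0.15403392]), 'wrist_torque': array([ 0.0092661 , -0.04560142,  0.03343984]), 'grip_force': 0.0, 'opening': 0.08526800068461614} 0.1547
```

```bash
python3 -c "
import cv2
a=cv2.imread('pics/top0.png');cv2.imwrite('pics/c1.png',cv2.resize(a[100:290,200:480],(800,543),interpolation=2))"
```

```text
(no output)
```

View pics/top0.png

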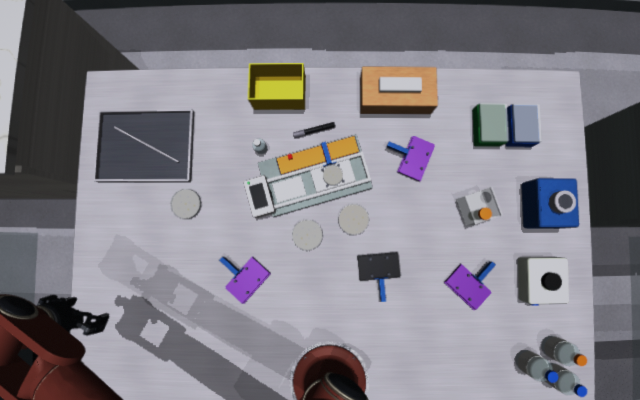

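View pics/scene0.png

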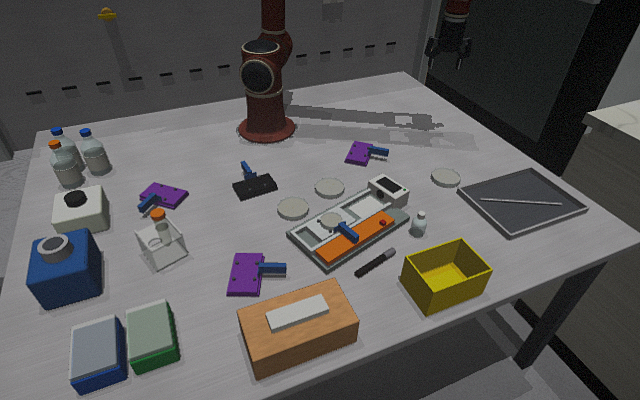

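View pics/c1.png

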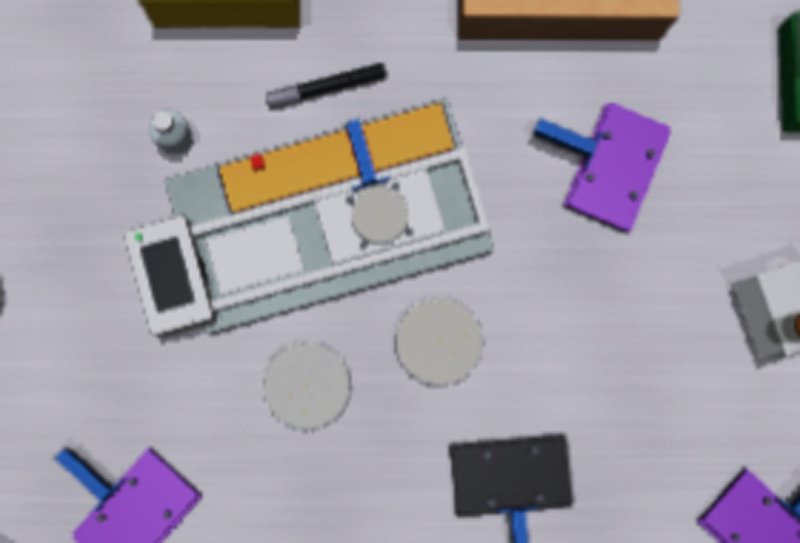

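The true carriage is the aluminium one inside the grey loader: its ear is at top (326,153), next to the orange bar, with the red tooth at (290,156). The look-alikes are purple at (411,158), (245,280) and (470,286), and black at (379,266). The crop confirms the choice.

```bash
cat >> h.py <<'E'
def mask(p,lo,hi,box=(240,120,380,220)):
    m=cv2.inRange(cv2.cvtColor(p["img"],cv2.COLOR_BGR2HSV),lo,hi);k=np.zeros_like(m);l,t,r,b=box;k[t:b,l:r]=m[t:b,l:r];return k
def mid(m):
    n,l,s,c=cv2.connectedComponentsWithStats(m);i=1+np.argmax(s[1:,4]);return c[i],s[i,4]
E
python3 - <<'E'
from h import *
from scipy.spatial.transform import Rotation as R
p=eyes.get_image("top")
m=mask(p,(10,120,90),(25,255,255))
ys,xs=np.nonzero(m)
P=np.array([w(p,(x,y),.036)[:2] for x,y in zip(xs,ys)],np.float32)
rect=cv2.minAreaRect(P*1000);print("bar",rect,len(P));B=cv2.boxPoints(rect)
# long axis with +y
e=[B[1]-B[0],B[2]-B[1]];v=max(e,key=np.linalg.norm);v=v/np.linalg.norm(v);v*=np.sign(v[1])
yaw=np.arctan2(-v[0],v[1]);X=np.array([v[1],-v[0]])
c=np.array(rect[0]);O=c-72.5*X-(-55)*v
print("yaw",np.degrees(yaw),"O bar",O)
mr=mask(p,(0,150,80),(6,255,255))|mask(p,(174,150,80),(180,255,255));px,a=mid(mr);t=w(p,px,.047)[:2]*1000
print("tooth px",px,a,"loader",(t-O)@X,(t-O)@v,"want 89,25")
mb=mask(p,(100,130,60),(125,255,255),(310,135,340,170));px,a=mid(mb);b=w(p,px,.064)[:2]*1000
print("ear",px,a,"loader",(b-O)@X,(b-O)@v, "depths",w(p,px)[2])
for r in("track_end","sample_dish","carriage"):
    q=eyes.tip_of(r,p)
    if q: g=w(p,q[0]["point"],{"track_end":.02,"sample_dish":.052,"carriage":.038}[r])[:2]*1000;print(r,q[0],(g-O)@X,(g-O)@v)
zb=[w(p,(x,y))[2] for x,y in zip(xs,ys)];print("bar z",np.median(zb))
np.save("fr.npy",[*O,yaw])
o=telemetry.get_obs();T=R.from_rotvec(o["tool_rot"]).as_matrix();print(T.round(3))
E
```

```text
bar ((664.6393432617188, 39.30084991455078), (50.087406158447266, 239.20005798339844), 16.564910888671875) 1228
yaw 16.564915 O bar [579.46770191  71.34834862]
tooth px [289.625 156.25 ] 16 loader 88.21177908635194 24.34140381886423 want 89,25
ear [326.09574468 153.09574468] 94 loader 63.15730731083137 -79.8894710611367 depths 0.06449256152675442
track_end {'point': [272.0, 195.0], 'confidence': 0.95} -3.240051033815786 107.62969882945286
sample_dish {'point': [335.4, 176.5], 'confidence': 0.86} -8.012840102437515 -87.0212550379589
carriage {'point': [466.1, 289.0], 'confidence': 0.97} -423.55728049350716 -355.8924483976509
bar z 0.035599448288114455
[[-0.922  0.386 -0.   ]
 [ 0.386  0.922 -0.   ]
 [ 0.    -0.    -1.   ]]
```

Emit:
apply_moves(
  plan=[
    [0,-0.629,-0.384,0,-0.685],
    [0,-0.629,-0.384,0,-0.685],
    [0,-0.629,-0.384,0,-0.685],
    [0,-0.629,-0.384,0,-0.685],
    [0,-0.629,-0.384,0,-0.685],
    [0,-0.629,-0.384,0,-0.685],
    [0,-0.629,-0.384,0,-0.685],
    [0,-0.629,-0.384,0,-0.685],
    [0,-0.629,-0.384,0,-0.685],
    [0,-0.629,-0.384,0,-0.685],
    [0,-0.629,-0.384,0,-0.685],
    [0,-0.629,-0.384,0,-0.685],
  ],
)

```text
t: 2.0
tool_pos: [0.5284, 0.1789, 0.4051]
tool_rot: [-0.451, 3.108, 0.0]
contact_force: [-0.5, 1.5, 0.6]
opening: 0.0001
grip_force: 0.0
```

```bash
cat >> h.py <<'E'
from scipy.spatial.transform import Rotation as R
def go(lx,ly,tipz):
    """shift in tool axes to loader x,y (mm) and fingertip height (mm), and the roll left"""
    a,b,yaw=np.load("fr.npy");o=telemetry.get_obs();T=R.from_rotvec(o["tool_rot"]).as_matrix()
    c,s=np.cos(yaw),np.sin(yaw);M=np.array([[c,-s],[s,c]])
    g=np.append(np.array([a,b])+M@[lx,ly],tipz+173)/1000
    tl=(o["tool_pos"][:2]*1000-[a,b])@M
    print("t",o["t"],"tip loader",tl.round(1),"z",round(o["tool_pos"][2]*1000-173,1),"shift",(T.T@(g-o["tool_pos"])).round(4),"roll",np.arctan2(-T[0,1],T[1,1])-yaw,"F",o["contact_force"].round(1),"zax",T[:,2].round(3),"open",o["opening"])
E
python3 -c "
from h import *
go(64,-115,70)"
```

```text
t 2.0 tip loader [-18.2 117.7] z 232.1 shift [-0.0823 -0.2326  0.1622] roll -0.0011002349710638182 F [-0.5  1.5  0.6] zax [ 0.001  0.    -1.   ] open 5.002822938717874e-05
```

Emit:
apply_moves(
  plan=[
    [0,-0.082,-0.233,0.1,0],
    [0,-0.082,-0.233,0.1,0],
    [0,-0.082,-0.233,0.1,0],
    [0,-0.082,-0.233,0.1,0],
    [0,-0.082,-0.233,0.1,0],
    [0,-0.082,-0.233,0.1,0],
    [0,-0.082,-0.233,0.1,0],
    [0,-0.082,-0.233,0.1,0],
    [0,-0.082,-0.233,0.1,0],
    [0,-0.082,-0.233,0.1,0],
  ],
)

```text
t: 2.83
tool_pos: [0.6723, -0.0185, 0.3053]
tool_rot: [-0.452, 3.109, 0.001]
contact_force: [0.9, -0.0, 0.9]
opening: -0.0
grip_force: 0.0
```

```bash
python3 -c "
from h import *
go(64,-115,45)"
```

```text
t 2.8333 tip loader [  63.4 -112.6] z 132.3 shift [-0.0006 -0.0025  0.0873] roll -0.00041005010387168417 F [ 0.9 -0.   0.9] zax [ 0.  0. -1.] open -4.193734369761437e-05
```

Emit:
apply_moves(
  plan=[
    [0,0,-0.002,0.03,0],
    [0,0,-0.002,0.06,0],
    [0,0,-0.002,0.08,0],
    [0,0,-0.002,0.088,0],
    [0,0,-0.002,0.088,0],
    [0,0,-0.002,0.088,0],
  ],
)

```text
t: 3.33
tool_pos: [0.6732, -0.0202, 0.2181]
tool_rot: [-0.453, 3.107, -0.001]
contact_force: [-0.6, -0.6, 0.1]
opening: 0.0
grip_force: 0.0
```

```bash
python3 -c "
from h import *
go(64,-115,26)
p=eyes.get_image('scene');cv2.imwrite('pics/s1.png',cv2.resize(p['img'][150:290,260:440],(800,622))[:600])"
```

```text
t 3.3333 tip loader [  63.8 -114.5] z 45.1 shift [-0.0002 -0.0005  0.0191] roll 0.0003614289994020581 F [-0.6 -0.6  0.1] zax [ 0.001 -0.    -1.   ] open 4.0501359374110986e-05
```

View pics/s1.png

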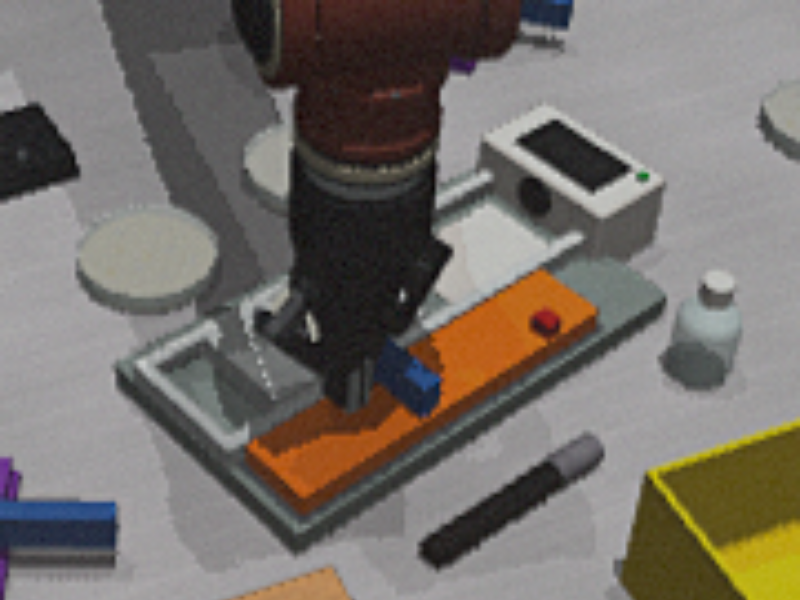

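The closed finger stands over the bar just behind the ear, and the lane is clear. Next I press the bar down.

Emit:
apply_moves(
  plan=[
    [0,0,0,0.006,0],
    [0,0,0,0.01,0],
    [0,0,0,0.014,0],
    [0,0,0,0.017,0],
    [0,0,0,0.019,0],
    [0,0,0,0.019,0],
    [0,0,0,0.019,0],
  ],
)

```text
t: 3.97
tool_pos: [0.6741, -0.0211, 0.1993]
tool_rot: [-0.45, 3.106, -0.001]
contact_force: [1.5, 0.6, 5.7]
opening: 0.0001
grip_force: 2.9
```

```bash
python3 -c "
from h import *
go(64,-105,26)
p=eyes.get_image('scene')
m=mask(p,(8,150,90),(22,255,255),(300,200,410,280));ys,xs=np.nonzero(m);z=[w(p,(x,y),win=0)[2] for x,y in zip(xs,ys) if p['range_z'][y,x]>0];print('bar z',np.percentile(z,[50,75,90]))"
```

```text
t 3.9667 tip loader [  64.3 -115.6] z 26.3 shift [0.0003 0.0106 0.0003] roll -0.001058032402597553 F [1.5 0.6 5.7] zax [ 0.003 -0.    -1.   ] open 8.37513541146422e-05
bar z [0.0266846  0.0276387  0.02848899]
```

Pressed about 9.5 mm at 5.7 N. Next is the first part of the push.

Emit:
apply_moves(
  plan=[
    [0,0,0.006,0,0],
    [0,0,0.011,0,0],
    [0,0,0.016,0,0],
    [0,0,0.021,0,0],
    [0,0,0.026,0,0],
    [0,0,0.031,0,0],
    [0,0,0.036,0,0],
    [0,0,0.041,0,0],
    [0,0,0.046,0,0],
    [0,0,0.05,0,0],
    [0,0,0.05,0,0],
  ],
)

```text
t: 4.93
tool_pos: [0.6601, 0.0254, 0.1999]
tool_rot: [-0.451, 3.105, -0.008]
contact_force: [1.9, -6.0, 6.0]
opening: -0.0003
grip_force: 4.7
```

```bash
cat >> h.py <<'E'
def look(n):
    p=eyes.get_image('scene');a,b,yaw=np.load("fr.npy");X=np.array([np.cos(yaw),np.sin(yaw)]);v=np.array([-X[1],X[0]])
    m=mask(p,(8,150,90),(22,255,255),(300,200,410,280));ys,xs=np.nonzero(m);z=[w(p,(x,y),win=0)[2] for x,y in zip(xs,ys) if p['range_z'][y,x]>0];print('bar z',np.percentile(z,[50,75,90]))
    m=mask(p,(100,130,40),(125,255,255),(330,195,415,255));ys,xs=np.nonzero(m)
    P=np.array([w(p,(x,y),win=0) for x,y in zip(xs,ys) if p['range_z'][y,x]>0])
    Q=np.c_[(P[:,:2]*1000-[a,b])@X,(P[:,:2]*1000-[a,b])@v,P[:,2]*1000]
    Q=Q[(Q[:,0]>45)&(Q[:,2]>35)&(Q[:,2]<70)];print('ear n',len(Q),'y range',np.percentile(Q[:,1],[3,50,97]).round(1),'x',np.percentile(Q[:,0],[3,97]).round())
    t=Q[Q[:,2]>61];print('ear top y',t[:,1].mean() if len(t) else None,len(t))
    cv2.imwrite(f'pics/{n}.png',cv2.resize(p['img'][150:290,260:440],(720,560)))
E
python3 -c "
from h import *
go(64,28.5,26);look('s2')"
```

```text
t 4.9333 tip loader [ 64.2 -67. ] z 26.9 shift [0.0002 0.0955 0.0004] roll -0.0006449935641179017 F [ 1.9 -6.   6. ] zax [ 0.004 -0.004 -1.   ] open -0.0002861999579004715
bar z [0.02731779 0.02827014 0.0290848 ]
ear n 31 y range [-55.1 -47.7 -41.5] x [79. 98.]
ear top y -47.25278018365086 23
```

View pics/s2.png

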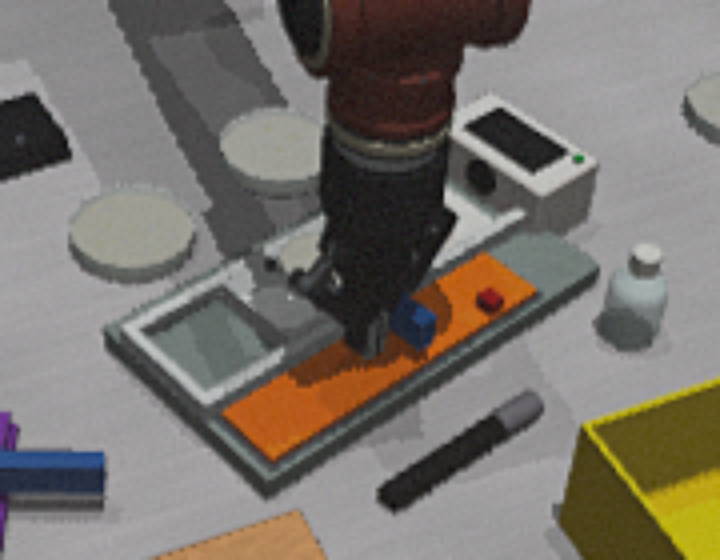

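The carriage moves with the finger: the ear is at y −47, the tip at −67, and the bar is down about 9 mm. I carry on, pressed 1 mm deeper.

Emit:
apply_moves(
  plan=[
    [0,0,0.003,0.001,0],
    [0,0,0.008,0.001,0],
    [0,0,0.014,0.001,0],
    [0,0,0.02,0.001,0],
    [0,0,0.026,0.001,0],
    [0,0,0.032,0.001,0],
    [0,0,0.038,0.001,0],
    [0,0,0.044,0.001,0],
    [0,0,0.05,0.001,0],
    [0,0,0.055,0.001,0],
    [0,0,0.059,0.001,0],
    [0,0,0.06,0.001,0],
  ],
)

```text
t: 5.98
tool_pos: [0.6435, 0.0823, 0.1995]
tool_rot: [-0.451, 3.104, -0.011]
contact_force: [1.5, -11.2, 9.0]
opening: 0.0
grip_force: 7.1
```

```bash
python3 -c "
from h import *
go(64,30,26);look('s3')"
```

```text
t 5.9833 tip loader [64.5 -7.7] z 26.5 shift [0.0006 0.0377 0.0002] roll -0.00045246050714692343 F [  1.5 -11.2   9. ] zax [ 0.006 -0.006 -1.   ] open 1.9347203016677115e-05
bar z [0.02701176 0.02797554 0.0288041 ]
ear n 35 y range [ 2.1 12.1 17.1] x [74. 99.]
ear top y 12.336269938844168 21
```

Emit:
apply_moves(
  plan=[
    [0,0,0.003,0.0015,0],
    [0,0,0.006,0.0015,0],
    [0,0,0.01,0.0015,0],
    [0,0,0.014,0.0015,0],
    [0,0,0.018,0.0015,0],
    [0,0,0.022,0.0015,0],
    [0,0,0.025,0.0015,0],
    [0,0,0.028,0.0015,0],
    [0,0,0.031,0.0015,0],
    [0,0,0.033,0.0015,0],
    [0,0,0.033,0.0015,0],
  ],
)

```text
t: 6.95
tool_pos: [0.6397, 0.0952, 0.2012]
tool_rot: [-0.45, 3.097, -0.084]
contact_force: [14.1, -93.0, 9.8]
opening: -0.0003
grip_force: 48.7
```

```bash
python3 -c "
from h import *
go(64,30,26);look('s4')"
```

```text
t 6.95 tip loader [64.5  5.7] z 28.2 shift [0.0005 0.0244 0.0009] roll -0.0005291732689677864 F [ 14.1 -93.    9.8] zax [ 0.019 -0.051 -0.999] open -0.0003386186376145381
bar z [0.0288913  0.02991219 0.03079827]
ear n 29 y range [10.2 17.5 22.4] x [78. 98.]
ear top y 17.19315662256577 18
```

View pics/s4.png

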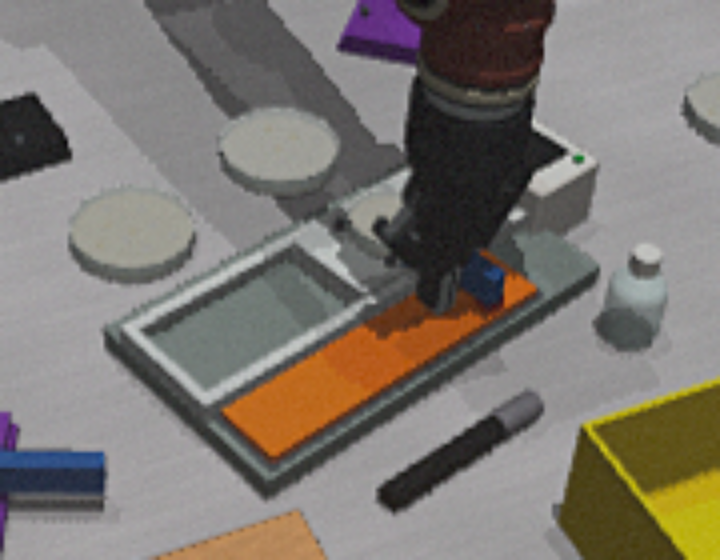

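Something blocked the push at 93 N, so I back off before looking closer.

Emit:
apply_moves(
  plan=[
    [0,0,-0.012,0,0],
    [0,0,-0.024,0,0],
    [0,0,-0.034,0,0],
    [0,0,-0.045,0,0],
    [0,0,-0.05,0,0],
    [0,0,-0.05,0,0],
    [0,0,-0.05,0,0],
  ],
)

```text
t: 7.58
tool_pos: [0.6477, 0.0678, 0.1974]
tool_rot: [-0.45, 3.107, 0.0]
contact_force: [0.4, -0.6, 8.7]
opening: 0.0001
grip_force: 4.5
```

```bash
python3 -c "
from h import *
go(64,-30,26);look('s5')
p=eyes.get_image('scene');q=eyes.get_image('top')
a=cv2.resize(p['img'][190:250,330:410],(800,600),interpolation=2)[:,:]
b=cv2.resize(q['img'][130:220,240:360],(400,300),interpolation=2)
cv2.imwrite('pics/s6.png',np.vstack([cv2.resize(a,(400,300)),b]))"
```

```text
t 7.5833 tip loader [ 64.4 -22.8] z 24.4 shift [ 0.0004 -0.0072 -0.0016] roll -0.0015832782691206915 F [ 0.4 -0.6  8.7] zax [ 0.003  0.    -1.   ] open 0.00011303217789934375
bar z [0.02494164 0.02587666 0.02680878]
ear n 50 y range [ 8.  13.8 22.1] x [66. 97.]
ear top y 15.506361483536546 29
```

View pics/s6.png

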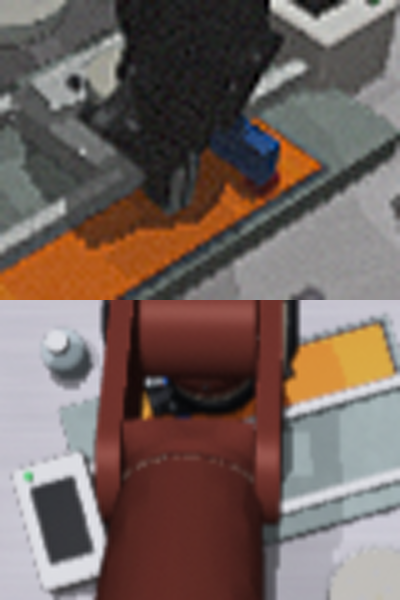

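```bash
cat >> h.py <<'E'
def proj(p,L):
    a,b,yaw=np.load("fr.npy");c,s=np.cos(yaw),np.sin(yaw);L=np.array(L,float)
    W=np.c_[a+c*L[:,0]-s*L[:,1],b+s*L[:,0]+c*L[:,1],L[:,2]]/1000
    T=np.linalg.inv(np.array(p["pose"]))
    return cv2.projectPoints(W,cv2.Rodrigues(T[:3,:3])[0],T[:3,3],p["K"],np.array(p["dist_coeffs"]))[0][:,0]
def box(im,p,lo,hi,col,k,o):
    from itertools import product
    C=[[ (lo,hi)[i][0],(lo,hi)[j][1],(lo,hi)[l][2]] for i,j,l in product((0,1),repeat=3)]
    q=((proj(p,C)-o+.5)*k).astype(int)
    for i in range(8):
        for bit in(1,2,4):
            if not i&bit: cv2.line(im,tuple(map(int,q[i])),tuple(map(int,q[i|bit])),col,1)
def over(n,ey,press,raw=False):
    p=eyes.get_image('scene');k=10;o=np.array([345,195])
    im=cv2.resize(p['img'][195:255,345:425],(800,600),interpolation=cv2.INTER_CUBIC)
    if not raw:
        box(im,p,(33,ey-7,40),(98,ey+7,64),(255,255,0),k,o);box(im,p,(82,19,36-press),(96,31,47-press),(0,0,255),k,o);box(im,p,(47.5,-175,30-press),(97.5,65,36-press),(0,255,255),k,o)
    cv2.imwrite(f'pics/{n}.png',im)
E
python3 -c "
from h import *
over('o1',14,11.6)"
```

```text
(no output)
```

View pics/o1.png

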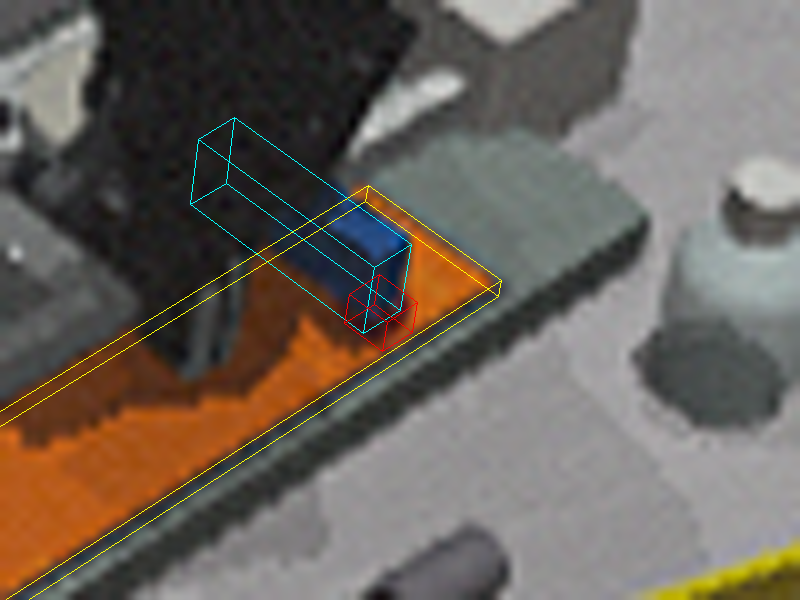

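The overlay puts the ear at y≈14, right at the tooth, and the bar is now fully down. I try again gently, watching the force.

Emit:
apply_moves(
  plan=[
    [0,0,0.006,0,0],
    [0,0,0.01,0,0],
    [0,0,0.014,0,0],
    [0,0,0.017,0,0],
    [0,0,0.019,0,0],
    [0,0,0.021,0,0],
  ],
)

```text
t: 8.28
tool_pos: [0.6428, 0.0855, 0.1984]
tool_rot: [-0.451, 3.103, -0.013]
contact_force: [2.4, -15.8, 10.6]
opening: -0.0001
grip_force: 7.7
```

```bash
python3 -c "
from h import *
go(64,30,26);look('s7')"
```

```text
t 8.2833 tip loader [64.8 -4.5] z 25.4 shift [ 0.0008  0.0345 -0.0009] roll -0.000305280556967491 F [  2.4 -15.8  10.6] zax [ 0.007 -0.008 -1.   ] open -0.00014912580304085355
bar z [0.02593869 0.02682997 0.02761136]
ear n 34 y range [ 9.2 16.5 22. ] x [76. 98.]
ear top y 16.9849886111209 23
```

Emit:
apply_moves(
  plan=[
    [0,0,0,0.002,0],
    [0,0,0.003,0.002,0],
    [0,0,0.005,0.002,0],
    [0,0,0.005,0.002,0],
  ],
)

```text
t: 8.67
tool_pos: [0.6428, 0.0886, 0.1985]
tool_rot: [-0.45, 3.1, -0.02]
contact_force: [3.2, -19.9, 14.3]
opening: -0.0003
grip_force: 10.8
```

```bash
python3 -c "
from h import *
go(64,30,26);look('s8')
p=eyes.get_image('scene');cv2.imwrite('pics/s9.png',cv2.resize(p['img'][180:255,330:430],(800,600),interpolation=cv2.INTER_CUBIC))"
```

```text
t 8.6667 tip loader [65.6 -1.6] z 25.5 shift [ 0.0016  0.0316 -0.0009] roll -0.0006658135511530272 F [  3.2 -19.9  14.3] zax [ 0.011 -0.011 -1.   ] open -0.0003255567298118676
bar z [0.02598754 0.02683286 0.02767336]
ear n 34 y range [ 9.4 16.8 22.6] x [75. 98.]
ear top y 17.366754915227414 21
```

View pics/s9.png

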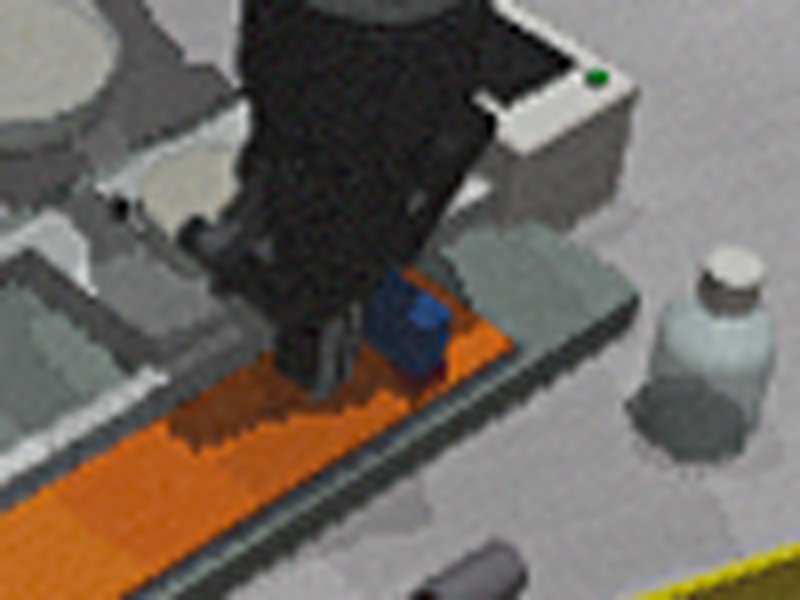

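The ear is still stuck at about y=15. I lift clear and look at it without the arm in the way.

Emit:
apply_moves(
  plan=[
    [0,0,-0.014,0,0],
    [0,0,-0.03,-0.02,0],
    [0,0,-0.04,-0.06,0],
    [0,0,-0.08,-0.08,0],
    [0,0,-0.12,-0.08,0],
    [0,0,-0.16,-0.08,0],
    [0,0,-0.2,-0.08,0],
    [0,0,-0.24,-0.08,0],
    [0,0,-0.26,-0.08,0],
    [0,0,-0.26,-0.08,0],
    [0,0,-0.26,-0.08,0],
  ],
)

```text
t: 9.68
tool_pos: [0.7128, -0.1576, 0.272]
tool_rot: [0.447, -3.108, -0.002]
contact_force: [-0.1, -0.2, -0.0]
opening: -0.0002
grip_force: 0.0
```

Run:
```python
from h import *
go(64,-30,26);look('s10')
p=eyes.get_image('scene');q=eyes.get_image('top')
a,b,yaw=np.load("fr.npy");X=np.array([np.cos(yaw),np.sin(yaw)]);v=np.array([-X[1],X[0]])
def L(px,z=None):
    P=w(q,px,z,0);d=P[:2]*1000-[a,b];return np.array([d@X,d@v,P[2]*1000])
mb=mask(q,(100,130,60),(125,255,255),(260,135,330,190));px,n=mid(mb)
ys,xs=np.nonzero(mb);E=np.array([L((x,y),.064) for x,y in zip(xs,ys)])
print('ear',px,n,L(px,.064),'x<75 y',E[(E[:,0]<75)][:,1].mean(),'x>75',E[E[:,0]>75][:,1].mean())
mr=mask(q,(0,150,80),(6,255,255),(270,140,310,170))|mask(q,(174,150,80),(180,255,255),(270,140,310,170))
print('red',mr.astype(bool).sum(), L(mid(mr)[0],.047) if mr.any() else '')
# height profile along track middle
for lx in(-25,0,25,64):
    print(lx,[(y,round(float(L(proj(q,[[lx,y,38]])[0])[2]))) for y in range(-140,115,12)])
A=cv2.resize(q['img'][130:220,240:380],(800,514),interpolation=cv2.INTER_CUBIC);cv2.imwrite('pics/t1.png',A)
```

```text
t 9.6833 tip loader [  62.5 -257.5] z 99.0 shift [-0.0009  0.2274  0.0734] roll -0.0032108560319852875 F [-0.1 -0.2 -0. ] zax [-0.002  0.001 -1.   ] open -0.00017845547384485124
bar z [0.03328511 0.03420307 0.03501357]
ear n 66 y range [ 8.8 16.2 22.9] x [46. 97.]
ear top y 16.00339628835071 60
ear [293.56382979 162.91489362] 94 [62.09141165 17.96993101 64.        ] x<75 y 17.477289865820385 x>75 18.598446236650844
red 4 [90.28978396 28.71979549 47.        ]
-25 [(-140, 462), (-128, 23), (-116, 17), (-104, 20), (-92, 21), (-80, 15), (-68, 18), (-56, 21), (-44, 19), (-32, 40), (-20, 40), (-8, 42), (4, 50), (16, 53), (28, 51), (40, 45), (52, 40), (64, 40), (76, 27), (88, 21), (100, 18), (112, 48)]
0 [(-140, 21), (-128, 21), (-116, 18), (-104, 17), (-92, 20), (-80, 17), (-68, 19), (-56, 19), (-44, 41), (-32, 41), (-20, 39), (-8, 53), (4, 52), (16, 49), (28, 55), (40, 54), (52, 36), (64, 39), (76, 44), (88, 22), (100, 17), (112, 56)]
25 [(-140, 19), (-128, 17), (-116, 19), (-104, 19), (-92, 19), (-80, 19), (-68, 21), (-56, 21), (-44, 19), (-32, 37), (-20, 39), (-8, 44), (4, 59), (16, 53), (28, 54), (40, 49), (52, 37), (64, 41), (76, 36), (88, 19), (100, 22), (112, 53)]
64 [(-140, 33), (-128, 36), (-116, 33), (-104, 36), (-92, 32), (-80, 30), (-68, 29), (-56, 37), (-44, 31), (-32, 35), (-20, 33), (-8, 31), (4, 32), (16, 66), (28, 34), (40, 31), (52, 34), (64, 19), (76, 23), (88, 21), (100, 22), (112, 25)]
```

View pics/t1.png

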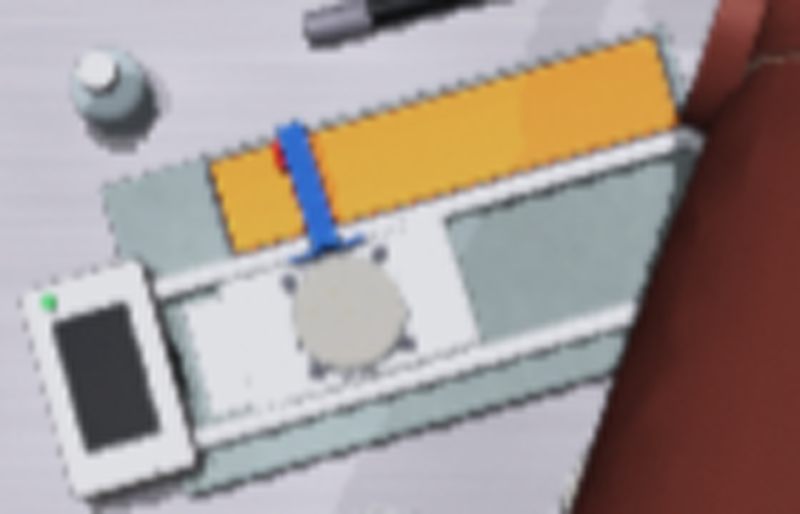

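The ear is at y≈18, above the tooth's near half, and the track ahead is clear. I have used all my picture views, so from here I go by numbers: bar height and ear height.

```bash
cat >> h.py <<'E'
def state():
    q=eyes.get_image('top');a,b,yaw=np.load("fr.npy");X=np.array([np.cos(yaw),np.sin(yaw)]);v=np.array([-X[1],X[0]])
    def S(m):
        ys,xs=np.nonzero(m);P=np.array([w(q,(x,y),win=0) for x,y in zip(xs,ys) if q['range_z'][y,x]>0])
        d=P[:,:2]*1000-[a,b];return np.c_[d@X,d@v,P[:,2]*1000]
    B=S(cv2.erode(mask(q,(10,120,90),(25,255,255)),np.ones((3,3))))
    for l,h in((-170,-100),(-100,-40),(-40,10),(30,65)):
        s=B[(B[:,1]>l)&(B[:,1]<h)]
        if len(s):print('bar y',l,h,'n',len(s),'z',s[:,2].mean().round(1),'+-',(s[:,2].std()/len(s)**.5).round(2))
    m=mask(q,(100,130,60),(125,255,255),(250,135,345,200));E=S(m)
    for l,h in((45,60),(60,75),(75,90),(90,100)):
        s=E[(E[:,0]>l)&(E[:,0]<h)&(E[:,2]>55)]
        if len(s):print('ear x',l,h,'n',len(s),'y',s[:,1].mean().round(1),'z',s[:,2].mean().round(1))
    f=cv2.fitLine(E[E[:,2]>55][:,:2].astype(np.float32),2,0,.01,.01).ravel();print('ear slope',f.round(3))
    for n in("sample_dish",):
        r=eyes.tip_of(n,q);P=w(q,r[0]["point"],.045)[:2]*1000-[a,b];print(n,P@X,P@v,r[0]["confidence"])
    g=[S_ for S_ in [(lx,ly,w(q,proj(q,[[lx,ly,38]])[0],win=0)[2]*1000) for lx in range(-30,31,6) for ly in range(-40,80,3)] if 34<S_[2]<46]
    g=np.array(g);g=g[(np.hypot(g[:,0],g[:,1]-18)>34)];A=np.c_[g[:,:2]-[0,18],np.ones(len(g))];print('carriage plane',np.linalg.lstsq(A,g[:,2],rcond=None)[0].round(3),len(g))
E
python3 -c "
from h import *
state()"
```

```text
bar y -170 -100 n 331 z 32.0 +- 0.12
bar y -100 -40 n 281 z 32.1 +- 0.12
bar y -40 10 n 222 z 32.3 +- 0.15
bar y 30 65 n 138 z 32.8 +- 0.17
ear x 45 60 n 20 y 17.3 z 66.0
ear x 60 75 n 21 y 17.8 z 67.0
ear x 75 90 n 19 y 18.1 z 66.9
ear x 90 100 n 8 y 19.0 z 68.0
ear slope [1.0000e+00 3.1000e-02 6.1295e+01 1.7584e+01]
sample_dish -1.006765863297536 15.120859288050482 0.59
carriage plane [2.5000e-02 6.0000e-03 3.8941e+01] 222
  return _methods._mean(a, axis=axis, dtype=dtype,
  ret = ret.dtype.type(ret / rcount)
```

The bar is about 3.5 mm down, so the tooth is resting under the ear and tilting it up about 3 mm. That means the ear is past the tooth's front edge. I'll push gently higher on the ear, nearer the carriage and without pressing, to see whether it is free.

Emit:
apply_moves(
  plan=[
    [0,0.002,0.04,0.01,0],
    [0,0.004,0.08,0.02,0],
    [0,0.006,0.12,0.03,0],
    [0,0.0075,0.16,0.04,0],
    [0,0.0075,0.2,0.05,0],
    [0,0.0075,0.23,0.052,0],
    [0,0.0075,0.24,0.052,0],
    [0,0.0075,0.248,0.052,0],
    [0,0.0075,0.254,0.052,0],
    [0,0.0075,0.258,0.052,0],
    [0,0.0075,0.26,0.052,0],
    [0,0.0075,0.262,0.052,0],
  ],
)

```text
t: 10.93
tool_pos: [0.633, 0.0879, 0.2215]
tool_rot: [-0.45, 3.106, -0.02]
contact_force: [6.1, -21.4, -5.6]
opening: -0.0001
grip_force: 10.7
```

```bash
python3 -c "
from h import *
go(55,30,47);look('s11')"
```

```text
t 10.9333 tip loader [56.   0.6] z 48.5 shift [0.001  0.0294 0.0012] roll -0.0012031048844717285 F [  6.1 -21.4  -5.6] zax [ 0.005 -0.012 -1.   ] open -0.00012065032327405059
bar z [0.03302221 0.0340164  0.03477722]
ear n 55 y range [10.4 17.2 24.4] x [64. 96.]
ear top y 17.613074279756923 42
```

Emit:
apply_moves(
  plan=[
    [0,0,-0.02,0,0],
    [0,0,-0.06,-0.02,0],
    [0,0,-0.1,-0.03,0],
    [0,0,-0.14,-0.03,0],
    [0,0,-0.17,-0.03,0],
    [0,0,-0.18,-0.03,0],
    [0,0,-0.18,-0.03,0],
  ],
)

```text
t: 11.57
tool_pos: [0.6834, -0.0835, 0.2521]
tool_rot: [-0.443, 3.108, -0.002]
contact_force: [0.3, 0.1, 0.1]
opening: 0.0004
grip_force: 0.0
```

Run:
```python
from h import *
qs=[eyes.get_image('top') for _ in range(10)]
q=dict(qs[0]);D=np.array([x['range_z'] for x in qs]);D[D==0]=np.nan;q['range_z']=np.nan_to_num(np.nanmean(D,0));q['img']=np.mean([x['img'] for x in qs],0).astype(np.uint8)
np.savez('q.npz',**{k:q[k] for k in('img','range_z','K','dist_coeffs','pose')})
a,b,yaw=np.load("fr.npy");X=np.array([np.cos(yaw),np.sin(yaw)]);v=np.array([-X[1],X[0]])
rr,cc=np.mgrid[135:225,235:385];px=np.c_[cc.ravel(),rr.ravel()]
P=np.array([w(q,t,win=0) for t in px]);d=P[:,:2]*1000-[a,b];L=np.c_[d@X,d@v,P[:,2]*1000];C=q['img'][px[:,1],px[:,0]]
np.save('L.npy',np.c_[L,C])
print('   y/x',*range(-48,104,8))
for y in range(118,-60,-6):
    row=[]
    for x in range(-48,104,8):
        s=(abs(L[:,0]-x)<4)&(abs(L[:,1]-y)<3);row.append('%2d'%np.median(L[s,2]) if s.any() else ' .')
    print(y,' '.join(row))
```

```text
y/x -48 -40 -32 -24 -16 -8 0 8 16 24 32 40 48 56 64 72 80 88 96
118 57 57 58 57 57 57 57 57 58 57 57 58 57 56 19 20 19 19 20
112 54 55 54 55 55 56 56 56 56 53 47 57 56 19 19 20 19 19 20
106 19 34 20 19 20 20 20 20 20 20 20 34 20 20 19 20 20 19 19
100 19 35 20 20 19 20 20 19 20 20 20 35 20 19 20 20 20 20 20
94 20 34 20 20 20 20 19 20 20 20 20 34 20 20 19 20 20 19 20
88 19 34 20 20 20 21 20 20 20 20 20 35 20 20 20 20 19 20 20
82 20 34 20 20 20 20 19 20 20 20 20 34 19 19 19 20 19 19 19
76 20 34 36 37 38 38 38 39 39 39 38 34 19 19 20 20 19 19 20
70 19 35 38 38 38 38 38 39 38 39 39 34 20 20 20 20 19 20 19
64 19 34 37 38 37 38 39 38 39 38 38 35 31 31 32 32 32 32 27
58 20 34 37 38 38 38 38 39 39 39 38 35 31 32 32 32 32 31 31
52 20 34 38 38 38 38 38 38 38 39 37 34 31 32 32 32 32 33 31
46 20 34 38 39 38 52 52 52 39 45 39 34 32 32 32 31 32 32 32
40 19 34 38 44 51 52 52 53 52 44 38 34 31 32 32 32 32 32 31
34 20 34 37 50 52 51 52 52 52 53 45 34 32 32 32 33 31 32 33
28 20 34 38 52 52 52 52 52 53 53 51 35 31 31 32 32 43 43 66
22 19 34 38 52 52 52 52 52 52 53 65 66 66 66 65 66 66 67 67
16 20 34 38 52 52 52 53 53 53 53 58 65 66 66 66 66 67 66 67
10 20 34 37 52 51 52 52 52 52 53 55 35 32 32 32 32 31 32 32
4 20 34 37 51 52 51 53 52 53 53 42 34 31 32 32 31 32 32 31
-2 19 34 36 49 52 52 52 52 53 43 39 35 31 32 32 32 31 31 31
-8 19 34 37 43 51 52 52 52 39 44 39 35 32 31 32 32 32 32 32
-14 19 34 38 38 38 38 39 39 38 39 39 34 30 31 32 32 32 32 32
-20 19 34 37 37 38 38 38 39 39 39 38 34 32 32 31 31 31 32 32
-26 19 34 37 38 38 38 39 38 38 39 39 34 30 31 32 32 32 31 32
-32 20 34 37 37 37 38 38 38 38 39 39 34 31 32 31 31 32 31 32
-38 28 34 37 37 37 38 38 39 38 39 39 34 32 32 32 32 32 32 31
-44  . 33 25 20 20 19 19 19 20 20 19 34 31 32 32 32 32 32 31
-50 268  .  . 19 19 19 19 19 20 19 20 34 31 32 31 31 32 32 31
-56 402 364 326 278 20 19 19 19 19 19 19 34 31 32 31 32 31 31 32
```

The height map shows nothing ahead of the carriage. Only the ear-on-tooth contact and the rails can be binding, because the finger's friction drags the ear down as it presses. I'll press fully behind the ear, then push while easing up slightly, so the friction unloads the tooth.

```bash
python3 -c "
from h import *
go(59,-22,24)"
```

```text
t 12.0667 tip loader [  56.  -173.4] z 78.2 shift [-0.0031  0.1514  0.0542] roll 0.00024174639552249078 F [-0.4 -0.  -0.5] zax [-0.  0. -1.] open 0.0003700608292756445
```

Emit:
apply_moves(
  plan=[
    [0,-0.003,0.035,0,0],
    [0,-0.003,0.075,0.01,0],
    [0,-0.003,0.115,0.02,0],
    [0,-0.003,0.14,0.03,0],
    [0,-0.003,0.15,0.038,0],
    [0,-0.003,0.15,0.045,0],
    [0,-0.003,0.15,0.052,0],
    [0,-0.003,0.15,0.055,0],
    [0,-0.003,0.15,0.056,0],
    [0,-0.003,0.15,0.056,0],
  ],
)

```text
t: 12.9
tool_pos: [0.6438, 0.0642, 0.1974]
tool_rot: [0.448, -3.109, -0.004]
contact_force: [-5.5, 4.9, 10.7]
opening: 0.0002
grip_force: 5.6
```

```bash
python3 -c "
from h import *
go(59,30,24);look('s12')"
```

```text
t 12.9 tip loader [ 59.7 -25.2] z 24.4 shift [0.0008 0.0552 0.0005] roll -0.0029670217528065534 F [-5.5  4.9 10.7] zax [-0.     0.002 -1.   ] open 0.00022904158165256133
bar z [0.0249699  0.02574957 0.02662153]
ear n 59 y range [10.6 15.8 22.2] x [62. 98.]
ear top y 17.393921196583605 38
```

Emit:
apply_moves(
  plan=[
    [0,0,0.008,0,0],
    [0,0,0.014,0,0],
    [0,0,0.018,0,0],
    [0,0,0.021,-0.001,0],
    [0,0,0.024,-0.002,0],
    [0,0,0.026,-0.003,0],
    [0,0,0.028,-0.0035,0],
    [0,0,0.029,-0.004,0],
  ],
)

```text
t: 13.62
tool_pos: [0.6371, 0.0894, 0.2015]
tool_rot: [-0.448, 3.103, -0.009]
contact_force: [4.2, -8.1, 3.0]
opening: -0.0
grip_force: 4.7
```

```bash
python3 -c "
from h import *
go(59,30,24);look('s13')"
```

```text
t 13.6167 tip loader [60.4  0.9] z 28.5 shift [0.0015 0.0291 0.0043] roll -0.0026612841633967266 F [ 4.2 -8.1  3. ] zax [ 0.007 -0.005 -1.   ] open -2.7770640328952717e-05
bar z [0.02897749 0.02991143 0.0307787 ]
ear n 43 y range [12.4 18.6 26.4] x [69. 97.]
ear top y 19.445571912155582 29
```

It moves now: 8 N, with the ear at about 19.5. Continuing.

Emit:
apply_moves(
  plan=[
    [0,0,0.002,0,0],
    [0,0,0.004,0,0],
    [0,0,0.006,0,0],
    [0,0,0.008,0,0],
    [0,0,0.01,0,0],
    [0,0,0.012,0,0],
  ],
)

```text
t: 14.17
tool_pos: [0.6338, 0.1005, 0.2017]
tool_rot: [-0.447, 3.104, -0.01]
contact_force: [2.2, -8.2, 5.3]
opening: -0.0
grip_force: 5.2
```

```bash
python3 -c "
from h import *
go(59,30,24);look('s14')"
```

```text
t 14.1667 tip loader [60.4 12.5] z 28.7 shift [0.0015 0.0175 0.0046] roll -0.003019783185030489 F [ 2.2 -8.2  5.3] zax [ 0.007 -0.005 -1.   ] open -3.2166031560635748e-06
bar z [0.02917019 0.03015121 0.03102846]
ear n 44 y range [24.1 29.3 37.2] x [72. 98.]
ear top y 31.426730710808666 27
```

Good, the ear is at y≈31. Next I push it to the head, about 19 mm more plus a little overtravel.

Emit:
apply_moves(
  plan=[
    [0,0,0.003,0,0],
    [0,0,0.006,0,0],
    [0,0,0.009,0,0],
    [0,0,0.012,0,0],
    [0,0,0.015,0,0],
    [0,0,0.017,0,0],
    [0,0,0.019,0,0],
    [0,0,0.0205,0,0],
    [0,0,0.0205,0,0],
  ],
)

```text
t: 14.97
tool_pos: [0.6285, 0.1186, 0.2018]
tool_rot: [-0.448, 3.103, -0.017]
contact_force: [4.0, -16.4, 4.3]
opening: 0.0002
grip_force: 10.3
```

```bash
python3 -c "
from h import *
go(59,30,24);look('s15')"
```

```text
t 14.9667 tip loader [60.5 31.3] z 28.8 shift [ 0.0015 -0.0013  0.0048] roll -0.0024725499794086003 F [  4.  -16.4   4.3] zax [ 0.008 -0.01  -1.   ] open 0.00017840286848381988
bar z [0.02925211 0.03019295 0.03103009]
ear n 38 y range [40.6 46.9 54.5] x [76. 97.]
ear top y 49.151201440235354 24
```

The ear is at about 49 and the force is rising, so the carriage is at the head. I back off and release.

Emit:
apply_moves(
  plan=[
    [0,0,-0.006,0,0],
    [0,0,-0.014,0,0],
    [0,0,-0.016,-0.01,0],
    [0,0,-0.016,-0.025,0],
    [0,0,-0.04,-0.06,0],
    [0,0,-0.08,-0.08,0],
    [0,0,-0.12,-0.08,0],
    [0,0,-0.16,-0.08,0],
    [0,0,-0.2,-0.08,0],
    [0,0,-0.22,-0.08,0],
    [0,0,-0.22,-0.08,0],
    [0,0,-0.22,-0.08,0],
  ],
)

```text
t: 16.02
tool_pos: [0.688, -0.0886, 0.2798]
tool_rot: [-0.447, 3.11, -0.0]
contact_force: [-0.5, 0.0, -0.9]
opening: 0.0001
grip_force: 0.0
```

```bash
python3 -W ignore -c "
from h import *
state();go(59,30,24)"
```

```text
bar y -170 -100 n 15 z 36.0 +- 0.42
bar y -100 -40 n 274 z 35.6 +- 0.12
bar y -40 10 n 236 z 35.7 +- 0.15
bar y 30 65 n 40 z 35.3 +- 0.35
ear x 45 60 n 20 y 49.6 z 63.5
ear x 60 75 n 21 y 49.8 z 64.3
ear x 75 90 n 20 y 50.5 z 64.4
ear x 90 100 n 12 y 50.7 z 63.3
ear slope [1.0000e+00 2.0000e-02 6.2888e+01 4.9970e+01]
sample_dish 66.28528860799344 52.13939809956324 0.69
carriage plane [-1.0000e-03  2.9000e-02  3.8055e+01] 41
t 16.1167 tip loader [  58.7 -182.1] z 106.4 shift [-2.000e-04  2.121e-01  8.250e-02] roll -0.0005461784386883162 F [-0.4  0.1  0.3] zax [-0.001  0.    -1.   ] open 0.0005536994840802847
```

```bash
python3 -c "
from h import *
q=eyes.get_image('top');a,b,yaw=np.load('fr.npy');c,s=np.cos(yaw),np.sin(yaw);M=np.array([[c,-s],[s,c]])
P=np.array([w(q,(x,y),win=0) for y in range(140,220) for x in range(240,340)]);d=(P[:,:2]*1000-[a,b])@M
k=(P[:,2]>.047)&(P[:,2]<.057)&(abs(d[:,0])<29.5)&(d[:,1]<84)&(d[:,1]>10);ok=k.sum();print('dish',ok,d[k].mean(0),d[k].min(0),d[k].max(0))
print(ctrl.finish_job())"
```

```text
dish 318 [-0.67334855 48.88090663] [-29.06184146  19.90634596] [28.7637461  77.62394839]
the job is handed in; nothing more can be done
None
  return _methods._mean(a, axis=axis, dtype=dtype,
  ret = ret.dtype.type(ret / rcount)
```

The job is handed in at about 16 s: in the last camera check the ear was at y ≈ 50 mm against the viewer head, the bar was back up with the tooth behind the ear, and the small dish was centred on the carriage; one earlier push jammed at the tooth and reached 93 N at the wrist (limit 120) before I backed off, and I have not seen the verdict.

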